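# Open the gesso jar in the rack and hold its lid over the mouth

## Task

Stand the square jar fully down in the empty square well of the wooden rack, lid still tight, so that the rack keeps it from turning; then unscrew its tight lid (anticlockwise) until the threads let go, without pulling the jar up. Finish holding the lid level just above the open mouth, about two fingers' breadth clear, so that drips fall back in: do not put the lid down or let go of it. Leave everything else on the bench as it is.

Things in the scene. Friction and masses are not known exactly. Their poses are not given: they have to be found in the camera images.
- jar: The square jar (the only one), white plastic, upright: body 62 x 62 mm, 66 mm high, then a round neck 41 mm across up to the rim at 96 mm; 99 mm high with its lid on; 0.27 to 0.48 kg. Origin at the centre of its underside, z up, x and y square to its sides. Can be lifted by its closed lid; fingertips on the lid must stay above the body's top (66 mm).
- jar_mouth (a point): Centre of the jar's rim (96 mm above the jar's underside), in the middle of the open mouth; turns and moves with the jar, same axes.
- lid: The jar's black ribbed lid, 59 mm across, 18 mm high, 0.04 kg. Origin at the centre of its lower edge (closed: 15 mm below the rim, x along the jar's x). Tight: about 0.8 N m (up to 1.2) for the first 25 degrees, then easy; grip it with 40 N. It does not climb as it turns; free at 78 to 97 degrees anticlockwise from above; short of that, or forced against the stop at 100, it lifts the jar.
- rack: Fixed light-wood rack, 100 mm (its x) by 300 mm (its y) by 45 mm high, origin at the centre of its underside. One square well at the -y end and two round holes, 135 and 200 mm from it towards +y, that hold small round pots standing 70 mm above the table.
- well (a point): Centre of the floor of the rack's empty square well, 10 mm above the table; axes along the well's sides. The well is 67 mm square, 35 mm deep, open at the top (45 mm above the table) with a 3 mm chamfer. The jar fits any of four ways round with 2.5 mm play each side, and can turn about 6 degrees either way before the walls stop it.
- round_jar: Bystander: round white jar with black lid, 69 mm across, 94 mm high; origin at the centre of its underside.
- pot_a: Bystander: small round pot with black lid, 45 mm across, 60 mm high, in the rack's middle hole; origin under its centre.
- pot_b: Bystander: the same pot in the rack's +y hole.
- medium: Bystander: amber bottle, 52 mm across, 140 mm high, standing right of the rack; origin under its centre.
- tube_a: Bystander: paint tube lying on the bench, 122 mm long, up to 38 mm wide, 28 mm high; origin under its shoulder, crimped end towards its +x.
- tube_b: Bystander: the same kind of tube.
- knife: Bystander: palette knife lying left of the rack, 195 mm long along its x, 12 mm high; origin between handle and blade.

How it is judged:
By the outcome, as a careful person would: the job done as asked, in the order asked, and still so for the second after the job is handed in, while the arm keeps its last pose, push and grip.
It also fails if it takes over 51 s, if anything falls off the work surface, if the arm or the gripper's body presses on something with over 40 N, if the wrist force passes 120 N, or if a joint passes its speed limit or range.

## Robot

A 6-joint arm with a two-finger parallel gripper is mounted at the origin on the work surface. World frame = base frame: x ahead of the robot, y to its left, z up, the work surface at z = 0. Lengths are in m, angles in rad, forces in N, time in s.
With the tool pointing down it reaches from about 0.4 to 0.925 m from the base axis. Payload 12.5 kg.
Tool frame: the origin (TCP) lies on the mounting face of the last link; the fingertips stand 190 mm ahead of it and the grasp point (between the pads) lies 171 mm ahead of it (robot.grasp_offset is the z of the grasp point in the tool frame, in m); z points along the fingers, y is the line along which they close (so a half turn about z gives the same grasp; the last joint's range is limited). The gripper opens to 95 mm and grips with 3 to 60 N. Pads are 20 mm wide; open, the fingers measure 119 mm over their backs; the gripper's body (75 mm by 180 mm) begins 59 mm behind the grasp point.
Start: joints at [-1.257, 0.491, 1.559, -0, 1.092, -0.106], TCP at [0.255, -0.571, 0.405] pointing down, gripper open.
Joint ranges: [-3.1, 3.1], [-0.84, 2.19], [0.05, 2.79], [-1.13, 4.28], [0.06, 2.93], [-2.69, 2.69]. Speed limits (rad/s): [2.22, 2.22, 2.79, 3.14, 3.14, 3.14].

## Interface

Orientations are given as a unit quaternion [w, x, y, z].
In Python, from rig import robot, cam, planner, sign_off gives the robot as it stands (robot), with the cameras (cam), the job as plain functions and the kinematics (planner). Calls block until the motion is done:
- robot.move_ptp(position, orientation): joint-space move of the TCP to a pose.
- robot.movel(position, attitude=None, velocity=0.15, guard=None): straight line of the TCP; attitude=None keeps the orientation; velocity is the mean speed in m/s. With guard (N) it stops when the force on the tool has changed by that much, and returns True; else False.
- robot.set_joints(angles): joint-space move.
- robot.move_gripper(opening, squeeze=None): opening from 0.0 (shut) to 1.0 (fully open); squeeze is the grip in N (None keeps the last); returns when the fingers have stopped.
- robot.wait(seconds).
- planner.inverse_kinematics(position, orientation): joint angles nearest the present ones, or None.
- cam.read_camera(name): name is "scene" or "top" or "wrist"; returns a dict with "image" (480x640x3 uint8, red, green, blue), "fx", "fy", "cx", "cy" (pixels), "origin" and "attitude" of the camera in the world. Camera axes: x right, y up, looking along -z (the intrinsics and any distortion apply to the point x, -y, -z); pixel columns grow to the right and rows downward; lengths in m; the calibration is good to about 2 mm. A picture is of the moment at which its call begins. There is no depth.
A pose or a line that the arm cannot do raises robot.PlanningError and nothing moves.
- sign_off(): hands the job in; it is judged then, once.
Readings, each from a call of its own:
- robot.current_time(): time.
- robot.current_qpos(): joint angles.
- robot.current_qd(): joint speeds.
- robot.current_joint_torque(): joint torques, N m.
- robot.current_ee_pos(): TCP position.
- robot.current_tcp_rot(): TCP orientation.
- robot.current_ft_force(): force on the tool from outside, world axes, zero at the start.
- robot.current_ft_torque(): the same for the moment, N m.
- robot.current_finger_gap(): opening from 0.0 (shut) to 1.0 (fully open).
- robot.current_grasp_force(): force on a finger pad.
Only numpy, scipy, OpenCV 4.12 (cv2) and the standard library are available. Lean on these libraries where they do the work, as an engineer would, in place of code of your own. Each camera call takes 0.05 s, during which the arm holds its last target. There are 200 camera calls.

## Working session

There is one attempt and no reset: what is moved stays moved. The work goes in short steps, each a Python script; the robot and the scene stay as the last script left them, time stands still between calls to the robot, and variables do not carry over. Pictures are saved under pics/ and viewed, at most 10 in all, crops included, and the job is handed in when it is done.

```bash
mkdir -p pics; ls
python3 - <<'E'
from rig import robot, cam, planner, sign_off
import cv2
for n in ("scene","top"):
    c=cam.read_camera(n); cv2.imwrite(f"pics/{n}0.png",c["image"][:,:,::-1])
    print(n,{k:v for k,v in c.items() if k!="image"})
print(robot.current_time(),robot.grasp_offset,robot.current_tcp_rot())
E
```

```text
pics
rig.py
scene {'fx': 540.8019143323852, 'fy': 540.8019143323852, 'cx': 337.99362590354576, 'cy': 237.25657566071928, 'origin': array([1.40498177, 0.63006953, 0.74273687]), 'attitude': array([0.38063639, 0.21811596, 0.43381479, 0.78698545])}
top {'fx': 619.570123605493, 'fy': 619.570123605493, 'cx': 327.9464960727973, 'cy': 242.61900470188885, 'origin': array([ 0.40767837, -0.04686668,  1.57550858]), 'attitude': array([-0.70391073, -0.0427422 ,  0.02964361,  0.70838128])}
0.1 0.1713 [-4.65326350e-04  9.78052597e-01  2.08357624e-01 -4.89085879e-05]
```

View pics/top0.png

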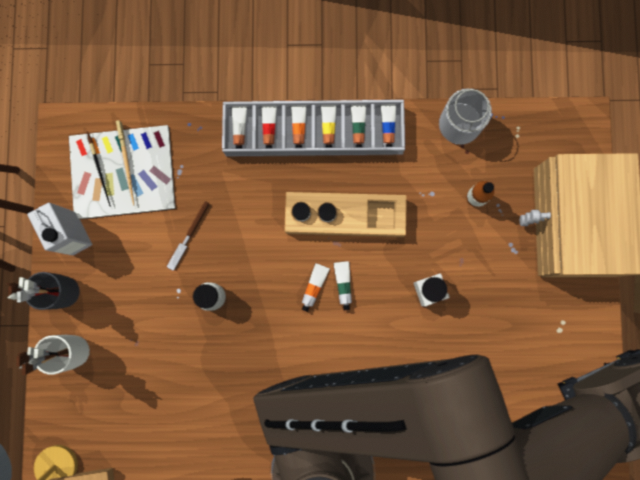

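View pics/scene0.png

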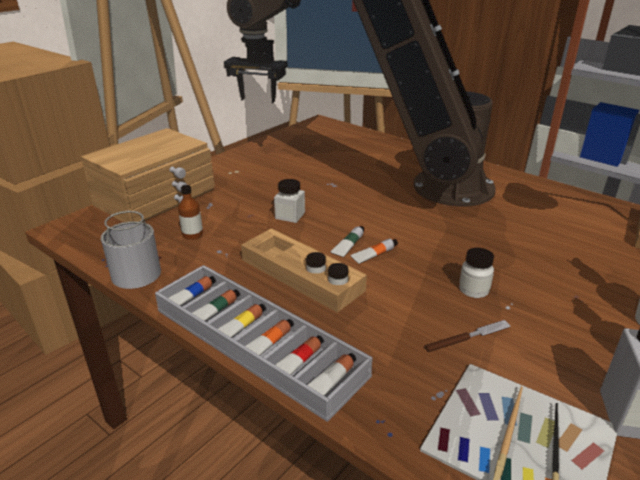

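The top view shows the jar with its lid at about (432,290), the rack spanning (285..407,193..238), and its empty well at (381,214). The scene view shows the jar lid at (289,187) and the well at (277,245). Next I'll work out rough positions and take wrist views.

```bash
cat > h.py <<'E'
import numpy as np, cv2
from scipy.spatial.transform import Rotation as R
from rig import robot, cam, planner, sign_off
def ray(c,px):
    px=np.atleast_2d(np.asarray(px,float)); q=np.asarray(c["attitude"])
    d=np.c_[(px[:,0]-c["cx"])/c["fx"],-(px[:,1]-c["cy"])/c["fy"],-np.ones(len(px))]
    return np.asarray(c["origin"]),R.from_quat(q[[1,2,3,0]]).apply(d)
def plane(c,px,z):
    o,d=ray(c,px); return o+d*((z-o[2])/d[:,2])[:,None]
def tri(obs):
    A=np.zeros((3,3));b=np.zeros(3);L=[]
    for c,p in obs:
        o,d=ray(c,p);d=d[0]/np.linalg.norm(d[0]);P=np.eye(3)-np.outer(d,d);A+=P;b+=P@o;L.append((P,o))
    x=np.linalg.solve(A,b); return x,[np.linalg.norm(P@(x-o)) for P,o in L]
def down(yaw): # tool z down, tool y (closing line) at world angle yaw
    y=np.array([np.cos(yaw),np.sin(yaw),0]);z=np.array([0,0,-1.]);x=np.cross(y,z)
    q=R.from_matrix(np.c_[x,y,z]).as_quat(); return q[[3,0,1,2]]
def shot(n,f):
    c=cam.read_camera(n); cv2.imwrite(f"pics/{f}.png",c["image"][:,:,::-1]); np.save(f"pics/{f}.npy",c,allow_pickle=True); return c
def load(f): return np.load(f"pics/{f}.npy",allow_pickle=True).item()
G=0.1713
E
python3 - <<'E'
from h import *
t=shot("top","t1"); s=shot("scene","s1")
print(tri([(t,(434,290)),(s,(289,186))]), tri([(t,(381,214)),(s,(277,245))]))
print(plane(t,[(285,193),(406,195),(405,238),(286,234)],0.045))
w=cam.read_camera("wrist"); p=robot.current_ee_pos(); q=np.array(robot.current_tcp_rot())
r=R.from_quat(q[[1,2,3,0]]); rc=R.from_quat(np.array(w["attitude"])[[1,2,3,0]])
print("cam in tool",r.inv().apply(w["origin"]-p)); print((r.inv()*rc).as_matrix().round(3),w["fx"],w["cx"],w["cy"])
yw=r.as_matrix()[:,1];print("tool y",yw)
E
```

```text
(array([ 0.44592556, -0.27343871,  0.08709593]), [np.float64(0.0012661831384581416), np.float64(0.0012661831384581104)]) (array([ 0.63392679, -0.14903294,  0.04270617]), [np.float64(0.0033836352327533156), np.float64(0.003383635232753299)])
[[ 0.69094917  0.08814163  0.045     ]
 [ 0.6832118  -0.21450598  0.045     ]
 [ 0.57520259 -0.21006415  0.045     ]
 [ 0.58742422  0.08546873  0.045     ]]
cam in tool [ 0.07977299 -0.00040671  0.01961748]
[[ 0.001  0.96   0.28 ]
 [ 1.    -0.001  0.001]
 [ 0.001  0.28  -0.96 ]] 410.9443778053373 319.2924826737636 233.6505630154735
tool y [ 4.07555772e-01 -9.13180204e-01 -4.55505667e-04]
```

Run:
```python
from h import *
y=np.radians(30)
for f,(a,b) in {"w1":(.46,-.265),"w2":(.62,-.16)}.items():
    robot.move_ptp([a,b,.43],down(y)); shot("wrist",f)
    print(robot.current_time(),robot.current_qpos())
a,b=cv2.imread("pics/w1.png"),cv2.imread("pics/w2.png")
cv2.imwrite("pics/w12.png",cv2.resize(np.vstack([a[::,:],b]),None,fx=.625,fy=.625))
```

```text
1.6833 [-6.48502021e-01  3.30810521e-01  1.75524220e+00 -9.45432463e-05
  1.05561471e+00 -1.16994896e+00]
2.525 [-3.57931624e-01  4.90015381e-01  1.48877040e+00 -3.81050697e-04
  1.16320159e+00 -8.80060451e-01]
```

View pics/w1.png

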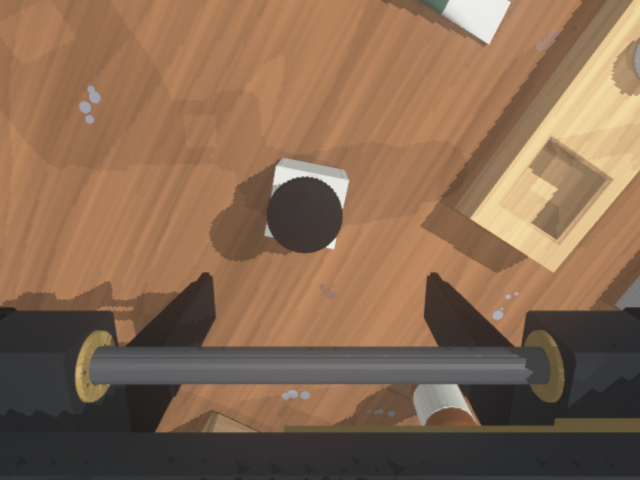

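View pics/w2.png

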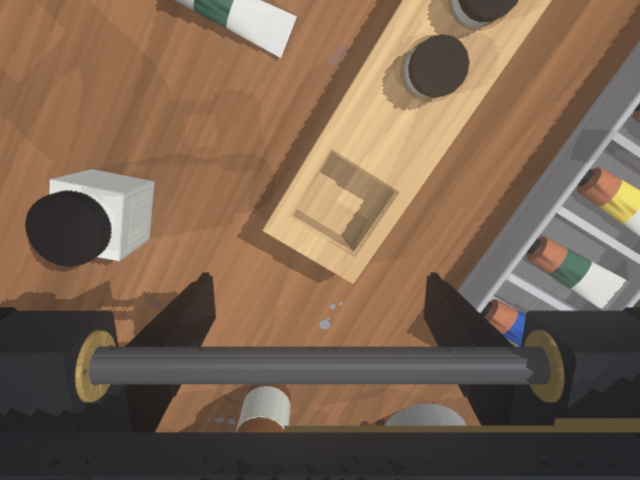

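w1 shows the lid disc centred near (305,215), with white body corners at about (281,159), (348,178), (265,236) and (335,248). In w2 the lid is at (68,228), and the well rim corners are about (333,151), (398,192), (355,250) and (295,213). I'll zoom in for exact corners.

Run:
```python
from h import *
def crop(f,x,y,w,h,s): return cv2.resize(cv2.imread(f"pics/{f}.png")[y:y+h,x:x+w],None,fx=s,fy=s,interpolation=cv2.INTER_CUBIC)
a=crop("w1",255,150,100,110,3);b=crop("w2",20,160,145,110,3)
c=crop("w2",255,140,150,145,2); d=crop("w1",465,125,155,150,2)
a=np.hstack([a,b]);c=np.hstack([c[:290],d[:290]])
W=max(a.shape[1],c.shape[1]);p=lambda i:cv2.copyMakeBorder(i,0,0,0,W-i.shape[1],0)
cv2.imwrite("pics/z.png",p(a)); o=np.vstack([p(a),p(c)])[:600]; cv2.imwrite("pics/z.png",o);print(o.shape)
obs=[]
for f,s in (("w1",(305,215)),("w2",(68,228))):
    c=load(f);m=(c["image"].max(2)<75).astype(np.uint8)
    n,l,st,ce=cv2.connectedComponentsWithStats(m);k=l[s[1],s[0]];
    cn=cv2.findContours((l==k).astype(np.uint8),0,2)[0][0];e=cv2.fitEllipse(cn);print(f,e,st[k])
    obs.append((c,e[0]))
    wh=((c["image"].min(2)>120)).astype(np.uint8)
print(tri(obs))
```

```text
(600, 735, 3)
w1 ((303.8807067871094, 214.76290893554688), (73.5084228515625, 73.61774444580078), 6.5847368240356445) [ 267  178   75   74 4349]
w2 ((67.59404754638672, 228.1227264404297), (73.29007720947266, 84.06836700439453), 99.65991973876953) [  26  191   85   76 4944]
(array([ 0.44863018, -0.26937267,  0.09167017]), [np.float64(2.243157760948353e-05), np.float64(2.2431577609540902e-05)])
```

View pics/z.png

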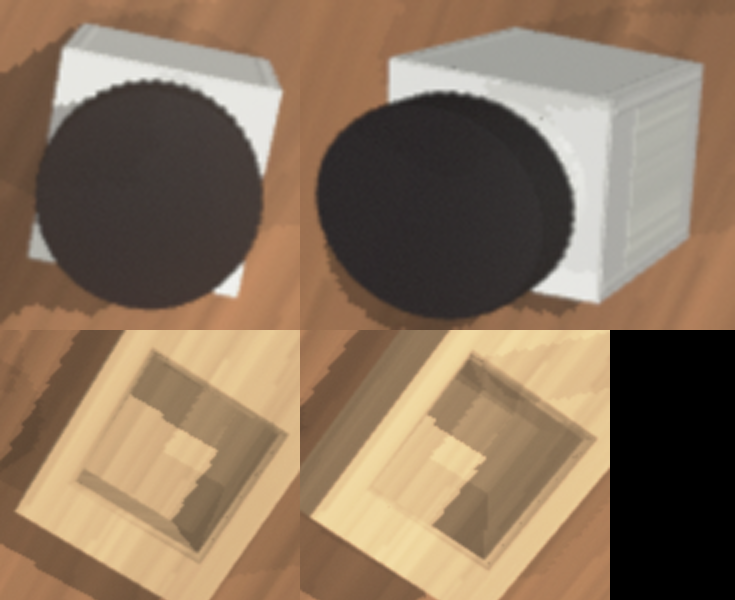

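Run:
```python
from h import *
a,b=load("w1"),load("w2")
J=[((348.7,180.7),(123.7,193.3)),((334,249),(119.7,260.7)),((276,165.7),(50,179.7))]
Wl=[((551.5,137),(331.5,150.5)),((613,179),(398.5,191.5)),((559,243.5),(354.5,255.5)),((497.5,202.5),(294,214))]
Rk=[((470,218),(263.5,231)),((552,271),(353,283))]
for L in (J,Wl,Rk):
    P=[]
    for p,q in L:
        x,e=tri([(a,p),(b,q)]);P.append(x);print(x.round(4),np.round(e[0],4))
def sq(P):
    P=np.asarray(P);d=np.roll(P,-1,0)-P;an=np.degrees(np.arctan2(d[:,1],d[:,0]))
    print("c",P.mean(0).round(4),"sides",np.hypot(d[:,0],d[:,1]).round(4),"ang mod90",(an%90).round(1))
sq(plane(a,[(276,165.7),(348.7,180.7),(334,249),(264.7,236.3)],.066))
for c,i in ((a,0),(b,1)): sq(plane(c,[p[i] for p in Wl],.045))
for c,i in ((a,0),(b,1)): 
    p=plane(c,[p[i] for p in Rk],.045);d=p[1]-p[0];print(p,np.linalg.norm(d),np.degrees(np.arctan2(d[1],d[0]))%90)
```

```text
[ 0.4689 -0.2305  0.0669] 0.0002
[ 0.489  -0.2888  0.0666] 0.0001
[ 0.4104 -0.2505  0.0664] 0.0003
[ 0.6043 -0.1128  0.0459] 0.0
[ 0.6748 -0.114   0.0458] 0.0001
[ 0.6722 -0.1854  0.0454] 0.0002
[ 0.6045 -0.182   0.0337] 0.0002
[ 0.5869 -0.2072  0.0439] 0.0005
[ 0.686  -0.2106  0.0428] 0.0004
c [ 0.4498 -0.2698  0.066 ] sides [0.0621 0.0616 0.0618 0.0625] ang mod90 [18.3 18.9 19.  19.2]
c [ 0.6379 -0.1486  0.045 ] sides [0.0707 0.0714 0.0733 0.0702] ang mod90 [88.9 87.5 87.8 85.4]
c [ 0.6388 -0.1479  0.045 ] sides [0.0705 0.0718 0.069  0.0663] ang mod90 [89.1 88.  84.5 89.4]
[[ 0.58604049 -0.20677647  0.045     ]
 [ 0.68415559 -0.21017865  0.045     ]] 0.0981740676853386 88.01403734226587
[[ 0.58711195 -0.2073391   0.045     ]
 [ 0.68565956 -0.21022937  0.045     ]] 0.09858998515767016 88.32007152258245
```

Heights agree with the text: lid middle 0.092, body top 0.066–0.067, and rack top about 0.045. The jar is at (0.449,-0.2695) with yaw 18.9°, and the well at (0.638,-0.149) with yaw -1.8°. I'll grasp and carry it now.

Run:
```python
from h import *
yw=np.radians(-62); yj=yw+np.radians(20.7)
robot.move_ptp([.4488,-.2695,.17+G],down(yj))
print(robot.movel([.4488,-.2695,.0915+G],velocity=.12,guard=8))
robot.move_gripper(0.3,squeeze=42); print(robot.current_finger_gap(),robot.current_grasp_force(),robot.current_ee_pos())
f0=robot.current_ft_force()
robot.movel([.4488,-.2695,.165+G],velocity=.1); robot.wait(.2)
print("weight",robot.current_ft_force()-f0,robot.current_finger_gap(),robot.current_time())
robot.movel([.638,-.149,.165+G],attitude=down(yw),velocity=.15); robot.wait(.3)
c=shot("wrist","w3"); s=shot("scene","s3")
print(robot.current_qpos(),robot.current_time())
hit=robot.movel([.638,-.149,.108+G],velocity=.06,guard=8)
print(hit,robot.current_ee_pos()-[.638,-.149,G],robot.current_ft_force(),robot.current_time())
if not hit:
    hit=robot.movel([.638,-.149,.098+G],velocity=.02,guard=8)
    print(hit,robot.current_ee_pos()-[.638,-.149,G],robot.current_ft_force(),robot.current_ft_torque(),robot.current_time())
shot("wrist","w4");s=shot("scene","s4")
cv2.imwrite("pics/s4c.png",cv2.resize(s["image"][170:320,200:400,::-1],None,fx=3,fy=3,interpolation=2))
```

```text
False
0.6144096763243501 42.00010766624473 [ 0.44887866 -0.26958262  0.26289854]
weight [-1.06840472  0.23680569 -4.57435185] 0.6158775607785045 5.9917
[-3.30352345e-01  6.02121598e-01  1.55142385e+00  1.27852663e-05
  9.87953151e-01  7.51865264e-01] 8.0333
False [ 1.01661390e-04 -1.08997764e-05  1.08411603e-01] [-0.12241758  0.45848898 -3.62370233] 9.1333
True [ 0.00010673 -0.00019322  0.10140363] [-0.64317996 -0.98293378  4.29085754] [-0.2531496   0.04787038  0.02072568] 9.5333
```

View pics/s4c.png

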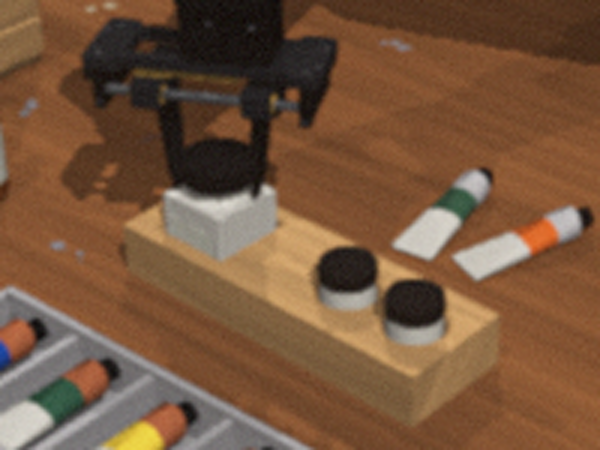

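The crop shows the jar seated in the well, with its body about 30 mm proud of the rack. The descent height puts the jar's underside at z≈0.010. I'll turn the lid in logged steps.

Run:
```python
from h import *
q=np.array(robot.current_qpos()); np.save("q0.npy",q)
for k in range(1,14):
    q2=q.copy();q2[5]-=np.radians(3*k); robot.set_joints(q2)
    print(3*k,np.round(robot.current_ft_torque(),2),np.round(robot.current_ft_force(),1),round(robot.current_finger_gap(),4))
print(robot.current_time(),robot.current_ee_pos())
shot("wrist","w5")
```

```text
3 [-0.06 -0.11  0.04] [0.3 0.3 0.2] 0.6123
6 [-0.31  0.38  0.04] [-3.1 -1.5  2.7] 0.6157
9 [-0.06  0.2  -0.01] [-0.4 -0.7  2.7] 0.6135
12 [-0.1   0.21  0.07] [-1.8  1.   2.5] 0.6148
15 [-0.18  0.17  0.07] [-1.2 -0.8  3.1] 0.6122
18 [-0.08 -0.14  0.03] [ 0.3 -0.6  1.8] 0.613
21 [ 0.03 -0.12  0.01] [0.6 1.2 2.9] 0.6174
24 [ 0.1  -0.17  0.07] [0.6 0.5 1.9] 0.6201
27 [ 0.07 -0.39  0.07] [1.3 1.3 2.8] 0.6181
30 [-0.03 -0.26  0.05] [ 0.8 -0.2  2.4] 0.6099
33 [-0.14 -0.19  0.03] [-0.2  0.5  2. ] 0.6171
36 [-0.15 -0.05  0.01] [ 1.3 -0.4  3.1] 0.6167
39 [-0.13 -0.04  0.02] [-0.4 -0.6  3.9] 0.6146
12.8833 [ 0.63809057 -0.14918275  0.27273338]
```

No unscrewing torque shows up, so I'll check whether the jar is turning with the tool.

Run:
```python
from h import *
s=shot("scene","s5"); w=load("w5")
a=cv2.resize(s["image"][200:280,240:340],None,fx=4,fy=4,interpolation=2)
b=cv2.resize(w["image"][100:420,140:500],None,fx=1,fy=1)
cv2.imwrite("pics/v5.png",np.hstack([a,b])[:,:,::-1])
print(robot.current_joint_torque(),robot.current_ft_torque(),robot.current_grasp_force(),robot.current_qpos()-np.load("q0.npy"))
```

```text
[ 5.26780710e-01 -6.58090782e+01 -2.02912652e+01  2.22651819e-01
  3.39269615e-02  1.61657445e-03] [-0.15598033 -0.028504   -0.01534736] 42.000900416169316 [-2.89879447e-06 -9.55626907e-05 -3.19845472e-05 -6.99544963e-05
  7.50042789e-05 -6.78398109e-01]
```

View pics/v5.png

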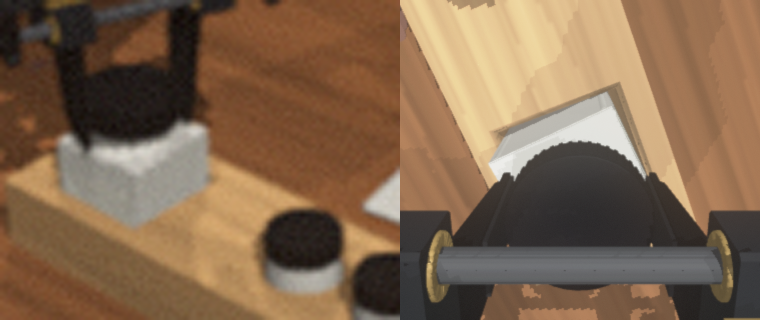

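The jar is down in the well and has turned only by the play, with its walls against the rack. To check that the lid isn't slipping in the pads, I'll compare the rib pattern in the tool view before and after.

```bash
cat > ribs.py <<'E'
from h import *
def prof(f):
    g=load(f)["image"].max(2).astype(float)
    cx,cy=315.,310.;th=np.radians(np.arange(-60,60,.25));r=np.arange(50,110,.25)
    for _ in range(3):
        X=(cx+np.outer(np.sin(th),r)).astype(np.float32);Y=(cy-np.outer(np.cos(th),r)).astype(np.float32)
        v=cv2.remap(g.astype(np.float32),X,Y,cv2.INTER_LINEAR)>85
        rr=np.where(v.any(1),r[v.argmax(1)],np.nan);ok=(np.abs(th)<.8)&(rr>55)
        x=cx+rr*np.sin(th);y=cy-rr*np.cos(th)
        A=np.c_[2*x[ok],2*y[ok],np.ones(ok.sum())];s=np.linalg.lstsq(A,(x**2+y**2)[ok],rcond=None)[0];cx,cy=s[:2]
    return (cx,cy,np.sqrt(s[2]+cx*cx+cy*cy)),np.degrees(th[ok]),(rr[ok]-np.poly1d(np.polyfit(th[ok],rr[ok],6))(th[ok]))
if __name__=="__main__":
    import sys
    P=[prof(f) for f in sys.argv[1:]]
    a0=np.arange(-35,35,.25);s0=np.interp(a0,P[0][1],P[0][2])
    for f,p in zip(sys.argv[1:],P):
        L=np.arange(-10,10.1,.5);c=[np.corrcoef(s0,np.interp(a0+l,p[1],p[2]))[0,1] for l in L]
        print(f,np.round(p[0],1),"best lag",L[np.argmax(c)],"corr",np.round(c[::2],2))
E
python3 ribs.py w3 w4 w5
```

```text
w3 [319.4 315.9  73.8] best lag 0.0 corr [-0.59 -0.04  0.67  0.88  0.33 -0.36 -0.69 -0.67 -0.22  0.53  1.    0.53
 -0.22 -0.67 -0.72 -0.38  0.32  0.88  0.7   0.   -0.59]
w4 [319.2 316.1  74.1] best lag 0.0 corr [-0.64 -0.13  0.59  0.9   0.44 -0.29 -0.69 -0.71 -0.29  0.43  0.94  0.61
 -0.12 -0.65 -0.75 -0.41  0.27  0.86  0.75  0.06 -0.56]
w5 [319.1 316.1  74.1] best lag 0.5 corr [-0.69 -0.23  0.49  0.89  0.54 -0.18 -0.65 -0.72 -0.37  0.34  0.91  0.69
 -0.02 -0.6  -0.75 -0.48  0.18  0.82  0.79  0.13 -0.52]
```

The ribs have held still in the pads (lag no more than 0.5°, pitch about 7°), so the lid has turned with the tool. I'll turn on to 93° of tool angle, then measure the jar's own yaw.

```bash
python3 - <<'E'
from h import *
q=np.load("q0.npy")
for k in (51,63,75,84,93):
    q2=q.copy();q2[5]-=np.radians(k); robot.set_joints(q2)
    print(k,np.round(robot.current_ft_torque(),2),np.round(robot.current_ft_force(),1)); shot("wrist",f"k{k}")
print(robot.current_time(),robot.current_ee_pos())
f=lambda n:cv2.resize(load(n)["image"][150:300,200:420,::-1],None,fx=3.4,fy=3.4,interpolation=2)
cv2.imwrite("pics/v6.png",f("k93"))
E
python3 ribs.py w4 k51 k75 k93
```

```text
51 [-0.04 -0.11  0.01] [-0.  -0.4  4.4]
63 [-0.02 -0.19  0.01] [ 0.5 -0.3  3.9]
75 [ 0.   -0.14  0.05] [-0.4  0.4  5.3]
84 [ 0.01 -0.01  0.05] [-0.8 -0.4  4.7]
93 [ 0.03 -0.03  0.01] [-0.8 -0.8  4.9]
14.7333 [ 0.63806976 -0.14914292  0.27273014]
w4 [319.2 316.1  74.1] best lag 0.0 corr [-0.61 -0.03  0.67  0.89  0.35 -0.36 -0.74 -0.7  -0.2   0.54  1.    0.54
 -0.2  -0.7  -0.75 -0.35  0.37  0.89  0.68 -0.03 -0.64]
k51 [319.1 316.1  74.2] best lag 0.0 corr [-0.63 -0.09  0.63  0.91  0.4  -0.31 -0.71 -0.7  -0.24  0.5   0.96  0.58
 -0.16 -0.67 -0.76 -0.41  0.31  0.88  0.71  0.02 -0.61]
k75 [318.8 317.1  75.2] best lag 0.0 corr [-0.73 -0.29  0.43  0.87  0.58 -0.12 -0.63 -0.75 -0.38  0.35  0.89  0.68
 -0.04 -0.6  -0.75 -0.43  0.25  0.83  0.7   0.04 -0.56]
k93 [318.7 316.8  75. ] best lag 0.5 corr [-0.75 -0.39  0.35  0.87  0.67 -0.01 -0.56 -0.76 -0.48  0.22  0.85  0.75
  0.09 -0.52 -0.77 -0.55  0.09  0.75  0.79  0.19 -0.45]
```

View pics/v6.png

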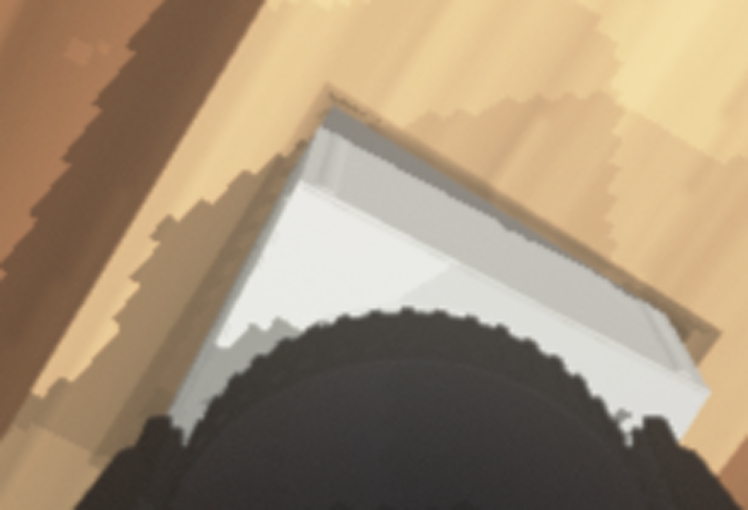

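In the tool view the jar body's top edge runs from crop (302,182) to (707,390), and the well's rim from (330,85) to (720,330). I'll turn these into yaws.

Run:
```python
from h import *
c=load("k93")
P=lambda l,z:plane(c,[(x/3.4+200,y/3.4+150) for x,y in l],z)
for l,z in (([(302,182),(707,390)],.076),([(302,182),(172,415)],.076),([(330,85),(720,330)],.045)):
    p=P(l,z);d=p[1]-p[0];print(p.round(4),np.hypot(*d[:2]),(np.degrees(np.arctan2(d[1],d[0]))+45)%90-45)
# tool-relative: jar yaw at placing
w=load("w4");print([ (np.degrees(R.from_quat(np.array(x["attitude"])[[1,2,3,0]]).as_matrix()[1,0])) for x in (w,c)])
```

```text
[[ 0.6061 -0.1199  0.076 ]
 [ 0.6672 -0.117   0.076 ]] 0.06122242213805793 2.7003658985184913
[[ 0.6061 -0.1199  0.076 ]
 [ 0.6067 -0.157   0.076 ]] 0.03710371997570681 1.019639181882539
[[ 0.6038 -0.1118  0.045 ]
 [ 0.6754 -0.114   0.045 ]] 0.07167509488891925 -1.7806381331128591
[np.float64(-50.55902359355674), np.float64(29.17319736403396)]
```

The jar's yaw is about +2.5°, up from -1.8°, so the lid has turned about 88.5° relative to the jar, inside 78–97. I'll lift it in tiny steps and watch the force.

Run:
```python
from h import *
p=np.array(robot.current_ee_pos())
for k in range(1,9):
    robot.movel(p+[0,0,.0004*k],velocity=.01); robot.wait(.1)
    f=np.mean([robot.current_ft_force() for _ in range(3)],0)
    print(k,round(robot.current_ee_pos()[2]-p[2],5),f.round(2))
    if f[2]<-2.2: print("stop");break
print(robot.current_time())
```

```text
1 6e-05 [-0.11  0.06 -0.77]
2 0.00066 [-1.65  0.26 -0.8 ]
3 0.00121 [-0.04 -0.04  0.1 ]
4 0.0016 [-0.41 -0.56 -1.46]
5 0.00201 [-0.69 -0.48 -0.89]
6 0.00243 [ 0.28 -0.18  0.2 ]
7 0.00281 [-1.04 -0.26  0.36]
8 0.00321 [-1.17  0.1  -1.87]
17.5333
```

At 3 mm up the load is only about -0.6 N, which is the lid's weight alone, so the threads have let go. I'll raise it to about 35 mm clear and check.

Run:
```python
from h import *
p=np.array(robot.current_ee_pos())
print(robot.movel([p[0],p[1],.27273+.050],velocity=.04)); robot.wait(.4)
print(np.mean([robot.current_ft_force() for _ in range(5)],0),robot.current_ee_pos(),robot.current_finger_gap(),robot.current_grasp_force(),robot.current_time())
s=shot("scene","s7");w=shot("wrist","w7")
a=cv2.resize(s["image"][170:290,220:360],None,fx=4,fy=4,interpolation=2)[:480]
b=w["image"][:,180:420]
cv2.imwrite("pics/v7.png",np.hstack([a,b])[:,:,::-1])
```

```text
False
[-0.24860649  0.58022285 -0.66085224] [ 0.63807259 -0.14914714  0.32268725] 0.6174177749003187 41.99994923081249 19.25
```

View pics/v7.png

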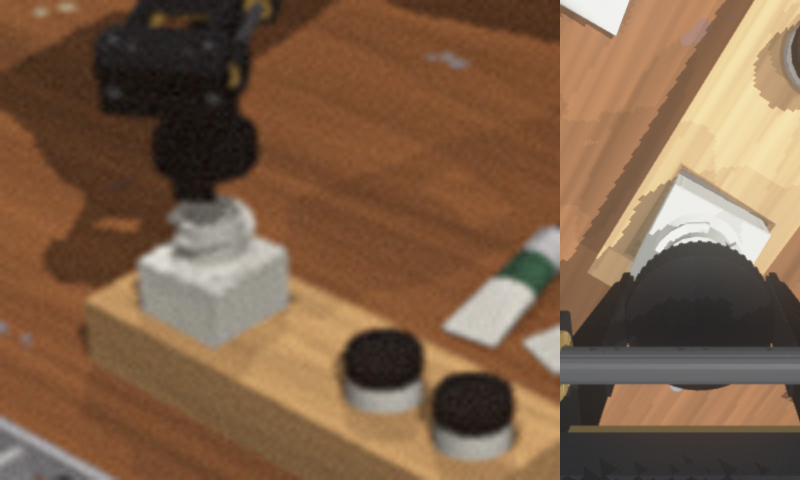

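The scene crop shows the open threaded neck at (212,225), with the jar still seated in the well. The lid at (205,145) is held level above the mouth, and the pots haven't moved. I'm handing the job in.

```bash
python3 -c "
from rig import robot, cam, planner, sign_off
print(sign_off())"
```

```text
the job is handed in; nothing more can be done
None
```

The jar is seated in the well with its lid unscrewed, and the lid is held level about 35 mm above the open mouth; the job was handed in at about 19 s.

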